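# Put the three mixed-up cutters back in their own trays

## Robot

A 7-joint arm with a two-finger parallel gripper is mounted at the origin on the work surface. World frame = base frame: x ahead of the robot, y to its left, z up, the work surface at z = 0. Lengths are in m, angles in rad, forces in N, time in s.
With the tool pointing down it reaches from about 0.35 to 0.9 m from the base axis. Payload 7.2 kg.
Tool frame: the origin (TCP) lies between the finger pads; the fingertips stand env.finger_overhang ahead of it and the grasp point (between the pads) lies 5 mm behind it (env.finger_overhang is the distance from the TCP to the fingertips, in m); x points along the fingers, y is the direction in which the jaws open and shut, and the axes are right-handed (so a half turn about x gives the same grasp; the last joint's range is limited). The gripper opens to 85 mm and grips with 20 to 120 N. Pads are 22 mm wide; open, the fingers measure 114 mm over their backs; the gripper's body (76 mm by 85 mm) begins 54 mm behind the grasp point. The pads swing forward as they close: fully open they stand 13 mm farther back than shut.
Start: joints at [-1.38, 0.411, -0.013, 1.596, 0.006, 1.134, -0.082], TCP at [0.16, 0.604, 0.245] pointing down, gripper open.
Joint ranges: [-2.95, 2.95], [-0.29, 1.99], [-1.47, 1.44], [0.14, 2.54], [-1.03, 4.17], [0.13, 1.85], [-2.86, 2.86]. Speed limits (rad/s): [2.39, 2.39, 3.01, 3.01, 3.14, 3.14, 3.14].

## Interface

Orientations are given as a rotation vector (axis times angle).
In Python, from rig import env gives the robot as it stands.
- The arm moves only by the tool carry_out, never from a script. Its argument "increments" is a list of rows, each a list of 3 entries, a list of its own where there are three numbers: the shift along the tool's x, y, z in mm, then the turn, a rotation vector about the tool's x, y, z in rad, then the opening, from 0 (shut) to 1 (fully open). In form: [[[tx, ty, tz], [rx, ry, rz], jaw], ...]. A call has 1 to 8 rows; each row is the pose to reach, as a shift and turn from the pose commanded when the call began, along the tool's axes at that moment; what a row does not reach only later rows make up. A row lasts 1/10 s, in which the tool goes at most 50 mm and 8.59 degrees, less where a joint would pass 70% of its speed; a pose out of reach is approached as far as the arm can. A call with a gripper value outside its range is refused whole. The fingers move at their own pace and stop on an object; "grip_force" is the grip in N (left out, the last holds). Time passes only in rows, so rows that repeat a pose let the fingers close. It gives the time, the measured TCP pose, the force and the opening at its end, in the units of the state.
- env.read_state(): the state, without advancing time (a new reading comes with each control period).
- env.grab_frame(name): name is "side" or "top"; returns a dict with "image" (480x640x3 uint8, red, green, blue), "z_map" (480x640 float32, m along the optical axis (not along the pixel's ray), 0 where there is no reading), "fov_y" (degrees; the focal length in pixels is half the picture's height over the tangent of half this angle, whatever the lens; pixels are square), "cx", "cy" (the principal point, pixels), "dist" ([k1, k2, p1, p2, k3] as OpenCV has them; the pictures are not rectified), "position" and "orientation" of the camera in the world. Camera axes: x right, y up, looking along -z (the intrinsics and any distortion apply to the point x, -y, -z); pixel columns grow to the right and rows downward; lengths in m; the calibration is good to about 2 mm. A picture is of the moment at which its call begins.
- env.close_job(): hands the job in, once; it reports no verdict.
Trained networks look in the newest picture that a camera, given by its name, has taken for a name from the list of things; names that differ only in an ending like _2 or _b are one class to them, and where a whole thing is asked for, a point or a joint stands for the part that bears it (a point fixed in the world has none). Each returns a list of dicts, best first, with "confidence" (0 to 1); they miss things now and then, are a little off and sometimes report something else, mostly with a low value. They report only what shows in the picture. A call takes as long as a camera call. They do not tell look-alikes from the thing itself.
- env.trace(target, camera): "region" (480x640 bool, what is visible of it) and "rect" ([left, top, width, height] as shares, 0 to 1, of the picture: columns of its width, rows of its height, round what is visible of it).
- env.spot_point(target, camera): "centre" ([column, row] as shares, 0 to 1, of the picture: columns of its width, rows of its height: a listed point, or the origin of a listed thing).
The state is a dict: "clock": time; "joint_pos": joint angles; "dq": joint speeds; "joint_torque": joint torques, N m; "position": TCP position; "tool_rot": TCP orientation; "ft_force": force on the tool from outside, world axes, zero at the start; "ft_torque": the same for the moment, N m; "gripper_width": opening from 0.0 (shut) to 1.0 (fully open).
Only numpy, scipy, OpenCV 4.12 (cv2) and the standard library are available. Lean on these libraries where they do the work, as an engineer would, in place of code of your own. Each camera call takes 0.05 s, during which the arm holds its last target.

## Task

The three cutters have been put away in each other's trays: put each one upright in the middle of the tray whose picture shows its shape, with the heart pointing the way its picture points and the square lined up with its picture. Use the blank tray to park a cutter on the way. Never put a cutter down on the bare counter or on another cutter, and leave the flour shaker and the dough docker where they are.

Things in the scene. Friction and masses are not known exactly. Their poses are not given: they have to be found in the camera images.
- cutter_heart: Yellow nylon heart cutter, 61 mm from point to lobes (x) and 67 mm wide (y), its point towards its own -x; about 60 g. Wall 30 mm high; above it on two end posts a handle bar along its x, 12 mm wide (y), reaching from x = -31 to +20 mm, 44 to 60 mm above the cutting edge. Origin: its middle, at the cutting edge (underside); z up. It starts in the tray of the scalloped circle.
- heart_point (a point): The pointed corner of the heart cutter, 30.5 mm along its own -x from its origin, 15 mm up.
- cutter_round: Chrome scalloped circle cutter, 68 mm across; about 90 g. Wall 30 mm high; above it on two end posts a handle bar along its x, 12 mm wide (y), reaching from x = -32 to +32 mm, 44 to 60 mm above the cutting edge. Origin: its middle, at the cutting edge (underside); z up. It starts in the tray of the square; which way round it ends does not matter.
- cutter_square: Stainless plain square cutter, 59 mm a side, sides along its x and y; about 90 g. Wall 30 mm high; above it on two end posts a handle bar along its x, 12 mm wide (y), reaching from x = -31 to +31 mm, 44 to 60 mm above the cutting edge. Origin: its middle, at the cutting edge (underside); z up. It starts in the tray of the heart.
- tray_heart: Fixed frosted tray. Square well, 92 mm inside, 98 outside, floor 12 mm and rim 20 mm above the counter; beyond its +x side a plaque 44 (x) by 98 mm, 20 mm high, with a flat dark picture of a heart, its point towards the tray's -x. Origin: on the counter under the middle of the well (not of the plaque); z up. Home of the heart cutter.
- tray_round: Fixed frosted tray. Square well, 92 mm inside, 98 outside, floor 12 mm and rim 20 mm above the counter; beyond its +x side a plaque 44 (x) by 98 mm, 20 mm high, with a flat dark picture of a scalloped circle. Origin: on the counter under the middle of the well (not of the plaque); z up. Home of the scalloped circle cutter.
- tray_square: Fixed frosted tray. Square well, 92 mm inside, 98 outside, floor 12 mm and rim 20 mm above the counter; beyond its +x side a plaque 44 (x) by 98 mm, 20 mm high, with a flat dark picture of a square, its sides along the tray's x and y. Origin: on the counter under the middle of the well (not of the plaque); z up. Home of the square cutter.
- tray_blank: Fixed frosted tray. Square well, 92 mm inside, 98 outside, floor 12 mm and rim 20 mm above the counter; beyond its +x side a plaque 44 (x) by 98 mm, 20 mm high, with no picture on it. Origin: on the counter under the middle of the well (not of the plaque); z up. It starts empty: the free place for parking a cutter.
- shaker: Round aluminium flour shaker, 68 mm across and 94 mm high, loose, standing among the trays; to be left alone. Origin: centre of its underside.
- docker: Beechwood dough docker with steel pins: a roller 68 mm over the pins, 110 mm long along its x, and a handle reaching 145 mm along its +y; 70 mm high, loose, to the left of the trays; to be left alone. Origin: on the counter under the middle of the roller.
There are look-alikes about, which are no part of the job. Leave any pink, purple or turquoise look-alike of the tray_blank alone.

How it is judged:
By the outcome, as a careful person would: the job done as asked, in the order asked, and still so for the second after the job is handed in, with the robot touching nothing.
It also fails if it takes over 104 s, if anything falls off the work surface, if the arm or the gripper's body presses on something with over 40 N, if the wrist force passes 120 N, or if a joint passes its speed limit or range.

## Working session

There is one attempt and no reset: what is moved stays moved. The work goes in short steps, Python scripts to look and compute and a tool call to move; the robot and the scene stay as the last step left them, time stands still between calls to the robot, and variables do not carry over. Pictures are saved under pics/ and viewed, and the job is handed in when it is done.

Besides the shell and the picture viewer there is one more tool, called as name(argument=value, ...) on one line, values as JSON. carry_out: Moves the arm, as the interface text tells. Its arguments: {"type":"object","properties":{"increments":{"type":"array","items":{"type":"array"}},"grip_force":{"type":"number"}},"required":["increments"]}

```bash
ls; mkdir -p pics
python3 - <<'E'
from rig import env
import cv2,numpy as np
print(env.read_state(), env.finger_overhang)
for n in ("top","side"):
    f=env.grab_frame(n)
    cv2.imwrite(f"pics/{n}0.png",f["image"][:,:,::-1])
    print(n,{k:v for k,v in f.items() if k not in("image","z_map")})
E
```

```text
pics
{'clock': 0.0, 'joint_pos': array([-1.38018064,  0.41186724, -0.01271819,  1.59703539,  0.00558271,
        1.13429413, -0.08220268]), 'dq': array([ 0.00027345, -0.00098597,  0.00143597,  0.00034029,  0.00138851,
       -0.00060165,  0.00010418]), 'joint_torque': array([ 1.42754166e-04, -6.00622773e+01,  6.81676716e-01, -2.99418390e+01,
        1.36151750e-02,  1.08748733e-02, -1.88495380e-05]), 'position': array([0.15987021, 0.60372503, 0.24447691]), 'tool_rot': array([ 0.20192609,  1.56134165, -0.20438996]), 'ft_force': array([ 0.02077797,  0.10220796, -0.06055004]), 'ft_torque': array([-0.04525441,  0.00066682,  0.00224112]), 'gripper_width': 1.0005031820013948} 0.014
top {'fov_y': 57.94523158397094, 'cx': 316.73863718980095, 'cy': 242.73479898455645, 'dist': array([-0.08572232,  0.        ,  0.        ,  0.        ,  0.        ]), 'position': array([0.36111667, 0.08683405, 0.8427011 ]), 'orientation': array([ 0.11139033, -0.06372191, -1.59402951])}
side {'fov_y': 55.70624854355307, 'cx': 327.2100810057991, 'cy': 243.00484338422396, 'dist': array([-0.05294479,  0.        ,  0.        ,  0.        ,  0.        ]), 'position': array([0.31419344, 0.66902449, 0.62515842]), 'orientation': array([ 0.1427749 , -1.12516703, -2.67139082])}
```

View pics/top0.png

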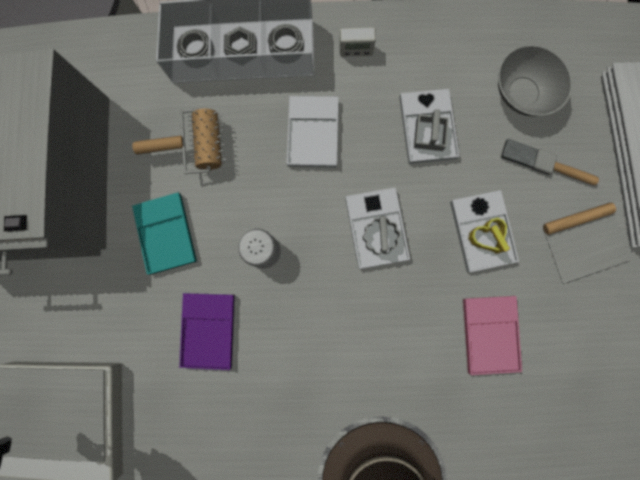

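View pics/side0.png

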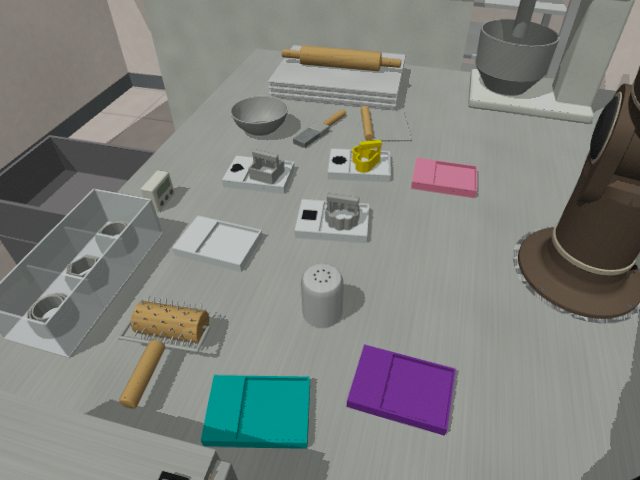

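```bash
cat > h.py <<'E'
from rig import env
import cv2,numpy as np
from scipy.spatial.transform import Rotation as R
def K(f):
    h=f["image"].shape[0]; fl=h/2/np.tan(np.radians(f["fov_y"])/2)
    return np.array([[fl,0,f["cx"]],[0,fl,f["cy"]],[0,0,1]])
def rays(f,uv):
    p=cv2.undistortPoints(np.asarray(uv,float).reshape(-1,1,2),K(f),f["dist"]).reshape(-1,2)
    c=np.c_[p[:,0],-p[:,1],-np.ones(len(p))]
    return R.from_rotvec(f["orientation"]).apply(c)
def plane(f,uv,z):
    d=rays(f,uv); o=f["position"]
    return o+d*((z-o[2])/d[:,2])[:,None]
def cloud(f):
    v,u=np.mgrid[0:480,0:640]
    d=rays(f,np.c_[u.ravel(),v.ravel()])
    return (f["position"]+d*f["z_map"].ravel()[:,None]).reshape(480,640,3)
def proj(f,P):
    c=R.from_rotvec(f["orientation"]).inv().apply(np.asarray(P,float)-f["position"])
    c=c*[1,-1,-1]
    return cv2.projectPoints(c.reshape(-1,1,3),np.zeros(3),np.zeros(3),K(f),f["dist"])[0].reshape(-1,2)
def ortho(f,z,x0,x1,y0,y1,s=1000):
    # rows: x from x1 down to x0, cols: y from y1 down to y0
    X,Y=np.meshgrid(np.arange(x1,x0,-1/s),np.arange(y1,y0,-1/s),indexing='ij')
    uv=proj(f,np.c_[X.ravel(),Y.ravel(),np.full(X.size,z)]).astype(np.float32).reshape(*X.shape,2)
    return cv2.remap(f["image"],uv[...,0],uv[...,1],cv2.INTER_LINEAR)
E
python3 - <<'E'
from h import *
f=env.grab_frame("top")
P=cloud(f)
for n in ["tray_heart","tray_round","tray_square","tray_blank","cutter_heart","cutter_round","cutter_square","shaker","docker"]:
    for c in ("top",):
        for d in env.trace(n,c)[:4]:
            m=d["region"]; r=np.array(d["rect"])*[640,480,640,480]
            uv=np.argwhere(m)[:,::-1]
            z=0.02 if "tray" in n else .072
            q=plane(f,uv,z)[:,:2]*1000
            rr=cv2.minAreaRect(q.astype(np.float32))
            zz=P[m][:,2]
            print(n,round(d["confidence"],2),r.round(),m.sum(),"rect",np.round(rr[0],1),np.round(rr[1],1),round(rr[2],1),"z",np.percentile(zz,[5,50,95]).round(4))
            if "cutter" in n:
                k=P[m]; k=k[(k[:,2]>.062)&(k[:,2]<.08)]
                if len(k)>5:
                    rr=cv2.minAreaRect((k[:,:2]*1000).astype(np.float32)); print("   bar",len(k),np.round(rr[0],1),np.round(rr[1],1),round(rr[2],1), k.mean(0).round(4))
    for d in env.spot_point(n,"top")[:3]: print("   spot",n,round(d["confidence"],2),np.array(d["centre"])*[640,480],plane(f,[np.array(d["centre"])*[640,480]],0.012).round(4))
o=ortho(f,.02,.3,.8,-.3,.25,1400); cv2.imwrite("pics/o0.png",o[:,:,::-1]); print(o.shape)
b=P[:,:,2]; print(np.median(b[300:340,260:440]), b[300:340,260:440].std())
E
```

```text
spot tray_heart 0.71 [428.928 139.008] [[ 0.6555 -0.117   0.012 ]]
tray_round 0.67 [449. 188.  69.  83.] 3199 rect [ 467.8 -210.6] [142.9 106.1] 10.8 z [0.0085 0.0144 0.0215]
   spot tray_round 0.69 [480.896 241.92 ] [[ 0.4472 -0.2061  0.012 ]]
tray_square 0.56 [345. 184.  66.  85.] 3444 rect [481.4  -4.7] [147.8 101.9] 8.1 z [0.009  0.014  0.0222]
   spot tray_square 0.67 [377.024 239.616] [[ 0.457  -0.0053  0.012 ]]
tray_blank 0.81 [176. 291.  60.  79.] 4113 rect [290.4 325.4] [107.4 147.3] 86.6 z [0.0068 0.0126 0.0209]
tray_blank 0.66 [288.  93.  51.  75.] 3423 rect [676.7 115. ] [ 98.1 145.5] 87.2 z [0.0088 0.0125 0.0207]
tray_blank 0.63 [463. 297.  60.  79.] 4190 rect [ 270.7 -213.9] [143.6 106.7] 0.9 z [0.009  0.013  0.0212]
   spot tray_blank 0.93 [490.88  344.304] [[ 0.2519 -0.2141  0.012 ]]
   spot tray_blank 0.92 [166.208 244.512] [[0.4586 0.4077 0.012 ]]
   spot tray_blank 0.86 [313.216 140.4  ] [[0.6593 0.1131 0.012 ]]
cutter_heart 0.68 [468. 219.  42.  32.] 824 rect [ 450.8 -198.9] [64.1 71.2] 3.7 z [0.0108 0.0398 0.0722]
   bar 214 [ 447.5 -221.2] [51.4 12.7] 27.2 [ 0.4
[... 443 characters left out ...]
 42.] 755 rect [ 653.2 -106.6] [59.8 77.3] 83.1 z [0.0155 0.0396 0.0718]
   bar 207 [ 661.7 -117.5] [12.7 58.8] 80.5 [ 0.6599 -0.1161  0.07  ]
   spot cutter_square 0.79 [430.528 132.48 ] [[ 0.669 -0.121  0.012]]
shaker 0.61 [241. 230.  39.  38.] 1346 rect [439.5 214.7] [77.5 69.8] 43.8 z [0.015  0.0896 0.093 ]
shaker 0.49 [449. 191.  69.  78.] 3051 rect [ 461.3 -191.5] [132.8  97.2] 10.1 z [0.0089 0.0145 0.0214]
   spot shaker 0.96 [265.92  251.184] [[0.4403 0.2096 0.012 ]]
docker 0.85 [129. 106.  94.  68.] 2531 rect [639.8 368.5] [127.5 169.7] 9.1 z [0.0285 0.0511 0.0609]
   spot docker 0.98 [209.472 145.296] [[0.6575 0.3225 0.012 ]]
(700, 771, 3)
-0.0005524617900538598 0.04962497739768553
```

View pics/o0.png

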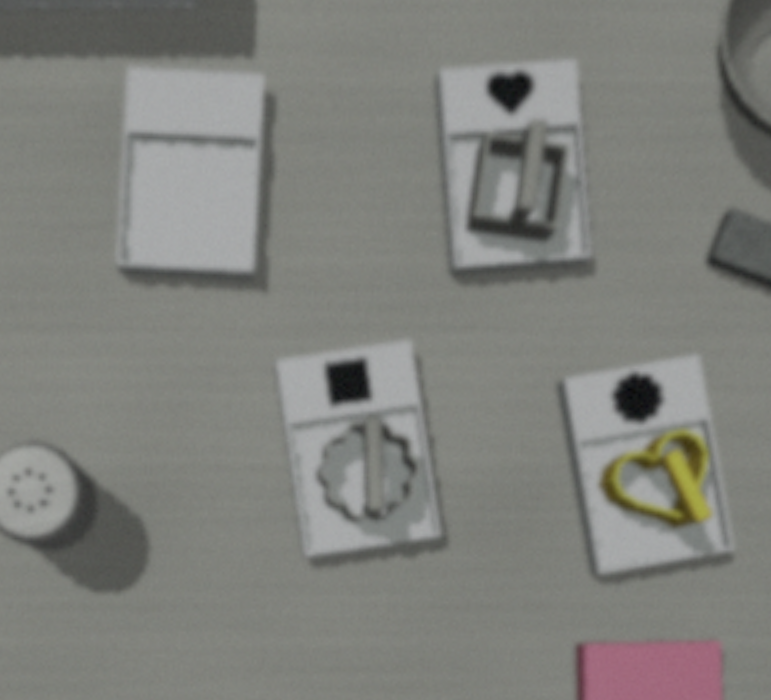

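```bash
cat > fit.py <<'E'
from h import *
from scipy.optimize import minimize
S=4
def hullmask(f,P,off,shape):
    p=(proj(f,P)-off+.5)*S-.5
    h=cv2.convexHull(p.astype(np.float32))
    m=np.zeros(shape,np.uint8); cv2.fillConvexPoly(m,np.round(h*16).astype(np.int32),255,cv2.LINE_AA,4); return m/255.
def boxpts(x,y,th,xs,ys,zs):
    B=np.array([[a,b,c] for a in xs for b in ys for c in zs],float)
    B=R.from_rotvec([0,0,th]).apply(B); return B+[x,y,0]
def fitbox(f,M,off,guess,xs,ys,zs):
    def cost(p):
        m=hullmask(f,boxpts(p[0]/1000,p[1]/1000,p[2]/100,xs,ys,zs),off,M.shape)
        return 1-np.minimum(m,M).sum()/np.maximum(m,M).sum()
    g=np.array([guess[0]*1000,guess[1]*1000,guess[2]*100])
    sim=np.vstack([g,g+[6,0,0],g+[0,6,0],g+[0,0,6]])
    r=minimize(cost,g,method="Nelder-Mead",options=dict(initial_simplex=sim,xatol=.02,fatol=1e-5))
    r=minimize(cost,r.x,method="Nelder-Mead",options=dict(initial_simplex=r.x+np.vstack([np.zeros(3),np.eye(3)*2]),xatol=.02,fatol=1e-5))
    return r.x*[.001,.001,.01],r.fun
def cropmask(f,box,thr):
    u0,v0,u1,v1=box
    g=cv2.cvtColor(f["image"],cv2.COLOR_RGB2GRAY)[v0:v1,u0:u1]
    g=cv2.resize(g,None,fx=S,fy=S,interpolation=cv2.INTER_CUBIC)
    b=(g>thr).astype(np.uint8)
    c,_=cv2.findContours(b,cv2.RETR_EXTERNAL,cv2.CHAIN_APPROX_NONE)
    c=max(c,key=cv2.contourArea)
    m=np.zeros(b.shape,np.uint8); cv2.fillPoly(m,[cv2.convexHull(c)],1)
    return m.astype(float),g
TR=dict(tray_heart=(.6555,-.117,.04),tray_round=(.447,-.206,.19),tray_square=(.457,-.005,.14),tray_blank=(.659,.113,-.05))
E
cat > t1.py <<'E'
from fit import *
for c in ("top","side"):
    f=env.grab_frame(c); vis=f["image"].copy()
    g=cv2.cvtColor(f["image"],cv2.COLOR_RGB2GRAY)
    for n,gs in TR.items():
        xs,ys,zs=(-.049,.093),(-.049,.049),(0,.02)
        p=proj(f,boxpts(*gs,xs,ys,zs)); a=p.min(0).astype(int)-10; b=p.max(0).astype(int)+10
        bg=np.median(np.r_[g[a[1]:b[1],a[0]],g[a[1]:b[1],b[0]]])
        ins=np.percentile(g[a[1]:b[1],a[0]:b[0]],85)
        for k in (.5,):
            M,_=cropmask(f,(a[0],a[1],b[0],b[1]),bg+k*(ins-bg))
            x,e=fitbox(f,M,a,gs,xs,ys,zs)
            print(c,n,bg,ins,(x[:2]*1000).round(1),np.degrees(x[2]).round(2),round(e,3))
        h=cv2.convexHull(proj(f,boxpts(*x,xs,ys,(0.02,.02))).astype(np.float32)).round().astype(int)
        cv2.polylines(vis,[h],True,(255,0,0),1)
    cv2.imwrite(f"pics/fit_{c}.png",vis[:,:,::-1])
E
python3 t1.py
```

```text
top tray_heart 128.0 156.0 [761.7 -68.8] -86.46 0.435
top tray_round 127.0 161.0 [ 448.7 -221.1] 10.38 0.154
top tray_square 130.0 162.94999999999982 [459.9  -9.1] 8.53 0.164
top tray_blank 129.0 168.0 [663.9 110.2] -1.63 0.451
side tray_heart 152.0 155.0 [ 671.7 -143.7] 3.86 0.204
side tray_round 151.0 168.0 [ 473.6 -241.5] 9.6 0.596
side tray_square 150.0 176.0 [463.  -30.8] 9.49 0.245
side tray_blank 151.0 192.0 [667.4  97.7] -4.09 0.489
```

```bash
sed -i 's/ins=np.percentile(g\[a\[1\]:b\[1\],a\[0\]:b\[0\]\],85)/hh=cv2.convexHull(proj(f,boxpts(*gs,(.06,.085),(-.04,.04),(.02,.02))).astype(np.float32)).round().astype(int);mm=np.zeros(g.shape,np.uint8);cv2.fillConvexPoly(mm,hh,1);ins=np.percentile(g[mm>0],60);gg=g[a[1]:b[1],a[0]:b[0]];bg=np.percentile(np.r_[gg[0],gg[-1],gg[:,0],gg[:,-1]],75)/' t1.py
sed -i 's/g=cv2.resize/g=cv2.GaussianBlur(g,(3,3),0);g=cv2.resize/' fit.py
python3 t1.py
python3 - <<'E'
import cv2
a=cv2.imread('pics/fit_top.png')[70:290,270:540]; b=cv2.imread('pics/fit_side.png')[130:280,160:440]
cv2.imwrite('pics/fa.png',cv2.resize(a,None,fx=2.7,fy=2.7)); cv2.imwrite('pics/fb.png',cv2.resize(b,None,fx=2.7,fy=2.7))
E
```

```text
top tray_heart 130.0 166.0 [763.2 -67.6] -86.38 0.461
top tray_round 129.0 166.0 [ 552.3 -251.2] 100.42 0.553
top tray_square 131.0 168.0 [556.4   3.8] 8.65 0.4
top tray_blank 130.0 168.0 [664.3 112.6] -2.11 0.462
side tray_heart 153.0 192.0 [ 769.1 -116.2] 3.54 0.556
side tray_round 152.75 188.0 [ 546.7 -229.6] 11.01 0.525
side tray_square 152.0 192.0 [478.1 -40.7] 20.99 0.721
side tray_blank 152.0 192.0 [668.   97.1] -4.13 0.545
```

View pics/fa.png

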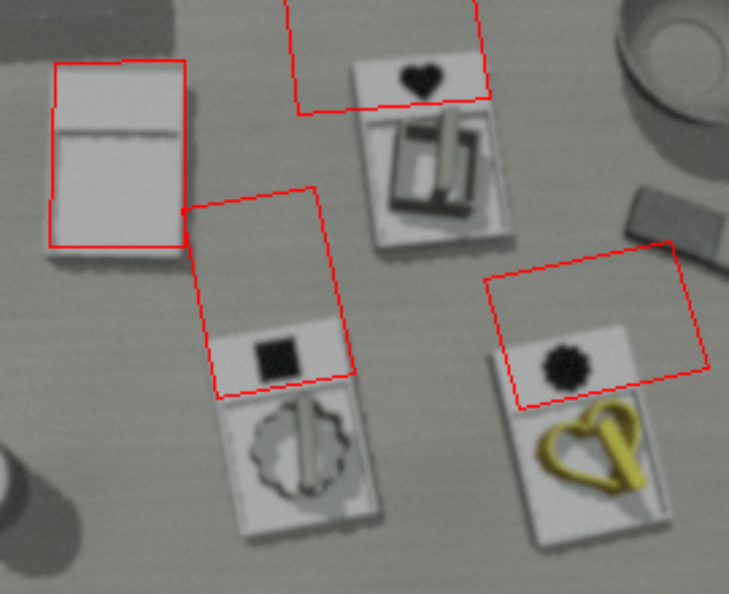

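View pics/fb.png

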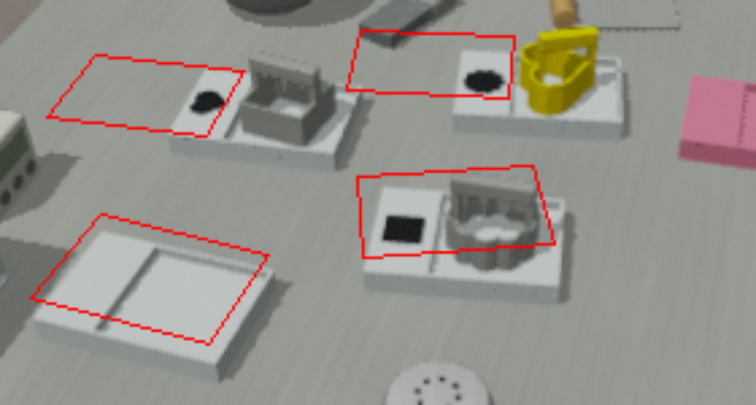

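```bash
cat > t2.py <<'E'
from fit import *
f=env.grab_frame("top");g=cv2.cvtColor(f["image"],cv2.COLOR_RGB2GRAY)
n="tray_blank";gs=TR[n]
p=proj(f,boxpts(*gs,(-.049,.093),(-.049,.049),(0,.02))); a=p.min(0).astype(int)-10; b=p.max(0).astype(int)+10
print(a,b,p.round())
M,_=cropmask(f,(a[0],a[1],b[0],b[1]),150)
m=hullmask(f,boxpts(*gs,(-.049,.093),(-.049,.049),(0,.02)),a,M.shape)
cv2.imwrite("pics/m.png",np.dstack([M*255,_,m*255]).astype(np.uint8)); print(M.shape,M.sum(),m.sum())
# check z_map consistency
P=cloud(f); print(proj(f,P[130,310][None]), P[130,310], P[110,310])
E
python3 t2.py
```

```text
[277  84] [348 176] [[337. 167.]
 [337. 164.]
 [288. 166.]
 [287. 163.]
 [339. 100.]
 [339.  95.]
 [291.  99.]
 [290.  95.]]
(368, 284) 30419.0 56925.4
[[310. 130.]] [0.68211045 0.11915406 0.00982612] [0.71987974 0.11786362 0.02048367]
```

View pics/m.png

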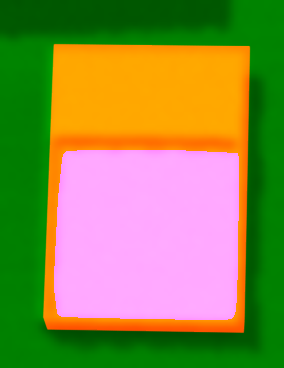

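```bash
sed -i 's/    c=max(c,key=cv2.contourArea)/    c=np.vstack([k for k in c if cv2.contourArea(k)>400])/' fit.py
python3 t1.py
python3 - <<'E'
import cv2
a=cv2.imread('pics/fit_top.png')[70:290,270:540]; b=cv2.imread('pics/fit_side.png')[130:280,160:440]
cv2.imwrite('pics/fa2.png',cv2.resize(a,None,fx=2.7,fy=2.7)); cv2.imwrite('pics/fb2.png',cv2.resize(b,None,fx=2.7,fy=2.7))
E
```

```text
top tray_heart 130.0 166.0 [ 667.4 -116.9] 0.07 0.133
top tray_round 129.0 166.0 [ 448.4 -219.4] 10.02 0.108
top tray_square 131.0 168.0 [459.6  -7.8] 7.44 0.065
top tray_blank 130.0 168.0 [664.7 114.4] -2.63 0.096
side tray_heart 153.0 192.0 [ 673.8 -146. ] 5.5 0.386
side tray_round 152.0 188.0 [ 454.  -246.8] 11.13 0.315
side tray_square 152.0 192.0 [463.  -32.3] 8.72 0.29
side tray_blank 152.0 192.0 [668.6  96.9] -2.77 0.212
```

View pics/fa2.png

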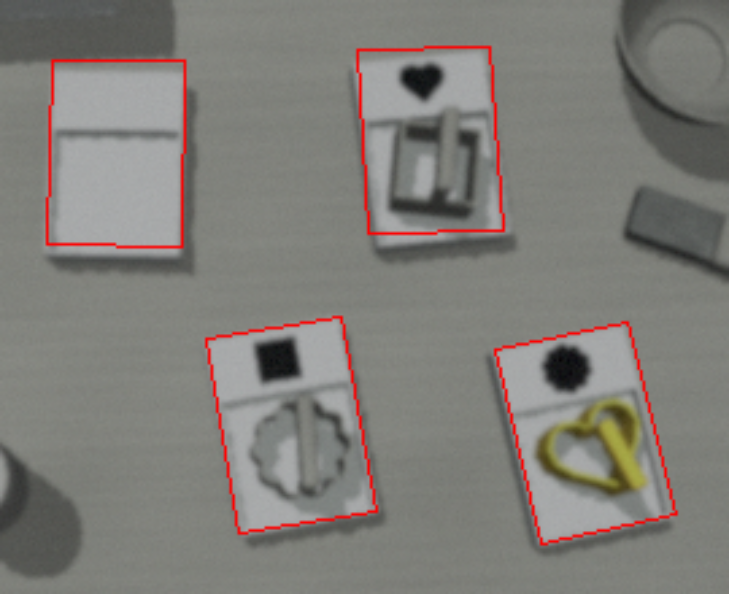

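View pics/fb2.png

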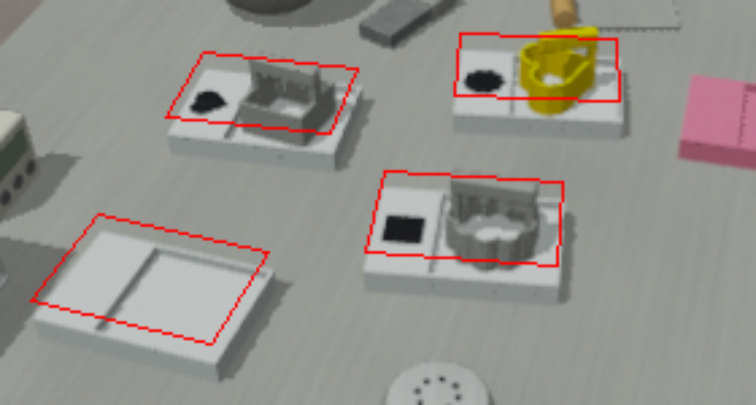

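```bash
cat > t3.py <<'E'
from fit import *
xs,ys=(-.049,.093),(-.049,.049)
D={}
for c in ("top","side"):
    F=[env.grab_frame(c) for _ in range(3)]
    f=F[0]; z=np.stack([k["z_map"] for k in F]); print(c,"noise",np.nanmedian(z.std(0)),(z==0).mean())
    f["z_map"]=np.median(z,0).astype(np.float32); f["image"]=np.mean([k["image"] for k in F],0).astype(np.uint8); D[c]=f
import pickle; pickle.dump(D,open("D0.pkl","wb"))
E
python3 t3.py
cat > t4.py <<'E'
from fit import *
import pickle,sys
D=pickle.load(open("D0.pkl","rb"))
xs,ys=(-.049,.093),(-.049,.049)
def prep(f,gs,lo):
    P=cloud(f)
    p=proj(f,boxpts(*gs,xs,ys,(0,.02))); a=p.min(0).astype(int)-8; b=p.max(0).astype(int)+8
    Z=P[a[1]:b[1],a[0]:b[0],2]
    Zs=cv2.resize(Z,None,fx=S,fy=S,interpolation=cv2.INTER_LINEAR)
    hi=cv2.dilate((Zs>.028).astype(np.uint8),np.ones((9,9)))
    return f,a,(Zs>lo).astype(float),1.-hi
def fit(preps,gs,lo):
    def cost(p):
        t=0
        for f,a,M,W in preps:
            m=hullmask(f,boxpts(p[0]/1000,p[1]/1000,p[2]/100,xs,ys,(lo,.02)),a,M.shape)
            t+=1-(np.minimum(m,M)*W).sum()/(np.maximum(m,M)*W).sum()
        return t/len(preps)
    g=np.array([gs[0]*1000,gs[1]*1000,gs[2]*100])
    for st in (6,2):
        r=minimize(cost,g,method="Nelder-Mead",options=dict(initial_simplex=g+np.vstack([np.zeros(3),np.eye(3)*st]),xatol=.02,fatol=1e-5)); g=r.x
    return g*[.001,.001,.01],r.fun
vis={c:D[c]["image"].copy() for c in D}
for n,gs in TR.items():
    lo=.008
    pr={c:prep(D[c],gs,lo) for c in D}
    for k in (["top"],["side"],["top","side"]):
        x,e=fit([pr[c] for c in k],gs,lo)
        print(n,k,(x[:2]*1000).round(1),np.degrees(x[2]).round(2),round(e,3))
        if len(k)==1:
            h=cv2.convexHull(proj(D[k[0]],boxpts(*x,xs,ys,(0.02,.02))).astype(np.float32)).round().astype(int)
            cv2.polylines(vis[k[0]],[h],True,(255,0,0),1)
a=vis["top"][70:290,270:540,::-1]; b=vis["side"][130:280,160:440,::-1]
cv2.imwrite('pics/fc.png',np.vstack([cv2.resize(a,(560,456)),np.zeros((4,560,3),np.uint8)])); cv2.imwrite('pics/fd.png',cv2.resize(b,None,fx=2.7,fy=2.7))
E
python3 t4.py
```

```text
top noise 0.0009851846 0.004067925347222222
side noise 0.0011209496 0.0039453125
tray_heart ['top'] [ 662.2 -119.4] 4.07 0.027
tray_heart ['side'] [ 662.1 -121. ] 4.31 0.023
tray_heart ['top', 'side'] [ 662.1 -120. ] 4.42 0.031
tray_round ['top'] [ 447.  -218.1] 10.48 0.024
tray_round ['side'] [ 446.6 -219.3] 10.53 0.023
tray_round ['top', 'side'] [ 446.8 -218.5] 10.58 0.027
tray_square ['top'] [459.   -8.7] 8.57 0.016
tray_square ['side'] [457.9 -10.2] 8.69 0.019
tray_square ['top', 'side'] [458.5  -9.1] 8.7 0.025
tray_blank ['top'] [657.9 115.7] -2.89 0.029
tray_blank ['side'] [657.7 113.9] -2.98 0.023
tray_blank ['top', 'side'] [657.7 115.2] -3.07 0.031
```

```bash
cat > bar.py <<'E'
from fit import *
def barfit(fs,gs,half,base=.012,zc=None):
    # gs: bar centre guess x,y,yaw ; half length
    z0,z1=base+.048,base+.060
    pre=[]
    for f in fs:
        P=cloud(f)
        p=proj(f,boxpts(*gs,(-.045,.045),(-.045,.045),(z0,z1))); a=p.min(0).astype(int); b=p.max(0).astype(int)
        Z=cv2.resize(P[a[1]:b[1],a[0]:b[0],2],None,fx=S,fy=S,interpolation=cv2.INTER_LINEAR)
        pre.append((f,a,((Z>z0)&(Z<z1+.012)).astype(float)))
    def cost(p):
        t=0
        for f,a,M in pre:
            m=hullmask(f,boxpts(p[0]/1000,p[1]/1000,p[2]/100,(-half,half),(-.006,.006),(z0,z1)),a,M.shape)
            t+=1-np.minimum(m,M).sum()/np.maximum(m,M).sum()
        return t/len(pre)
    g=np.array([gs[0]*1000,gs[1]*1000,gs[2]*100])
    for st in (6,3,2):
        r=minimize(cost,g,method="Nelder-Mead",options=dict(initial_simplex=g+np.vstack([np.zeros(3),np.diag([1,1,4])*st]),xatol=.02,fatol=1e-5)); g=r.x
    return g*[.001,.001,.01],r.fun
E
cat > t5.py <<'E'
from bar import *
import pickle
D=pickle.load(open("D0.pkl","rb"))
for n,gs,h in (("heart",(.4465,-.2206,.44),.0255),("round",(.462,-.0105,.03),.032),("square",(.66,-.116,-.1),.031)):
    for k in (["top"],["side"],["top","side"]):
        x,e=barfit([D[c] for c in k],gs,h)
        s=""
        if n=="heart": s=x[:2]*1000+5.5*np.array([np.cos(x[2]),np.sin(x[2])])
        print(n,k,(x[:2]*1000).round(1),np.degrees(x[2]).round(1),round(e,3),"origin",s)
st=env.read_state(); print(R.from_rotvec(st["tool_rot"]).as_matrix().round(3), st["clock"])
E
python3 t5.py
```

```text
heart ['top'] [ 447.7 -220.8] 28.3 0.228 origin [ 452.53621394 -218.1787865 ]
heart ['side'] [ 447.5 -221.6] 32.1 0.201 origin [ 452.1949989  -218.69486708]
heart ['top', 'side'] [ 447.8 -221. ] 28.8 0.217 origin [ 452.61651248 -218.36203783]
round ['top'] [462.9 -11. ] 0.4 0.191 origin 
round ['side'] [462.1 -11.5] -0.2 0.193 origin 
round ['top', 'side'] [462.1 -11. ] 0.8 0.193 origin 
square ['top'] [ 664.2 -117.8] -10.4 0.222 origin 
square ['side'] [ 662.7 -116.9] -12.8 0.191 origin 
square ['top', 'side'] [ 663.7 -117.7] -10.6 0.21 origin 
[[-0.     0.256  0.967]
 [ 0.     0.967 -0.256]
 [-1.     0.    -0.   ]] 1.7
```

View pics/fd.png

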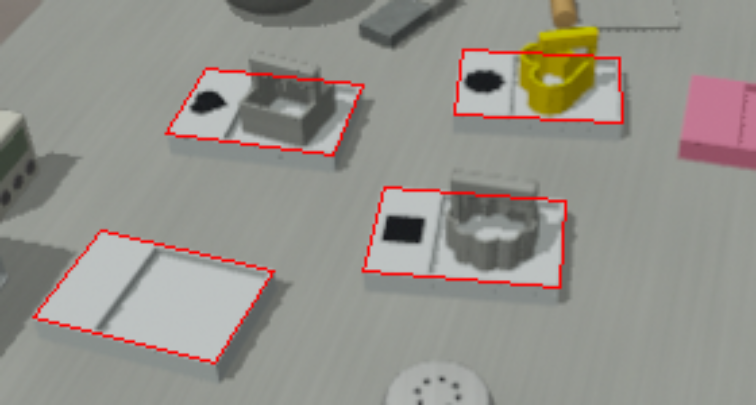

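Run:
```python
from fit import *
import pickle
D=pickle.load(open("D0.pkl","rb"))
f=D["top"]; a=cv2.resize(f["image"][190:275,445:520],None,fx=5,fy=5,interpolation=cv2.INTER_CUBIC)
b=cv2.resize(D["side"]["image"][130:190,320:400],None,fx=5,fy=5,interpolation=cv2.INTER_CUBIC)
def m(f,off,img,th):
    T=lambda p:R.from_rotvec([0,0,th]).apply(np.array(p))+[.4526,-.2184,0]
    for p,c in (([[-.0305,0,.027]],(255,0,0)),([[0,0,.012]],(0,255,0)),([[-.031,0,.072],[.02,0,.072]],(0,0,255))):
        for q in proj(f,T(p)): cv2.circle(img,tuple(((q-off+.5)*5).round().astype(int).tolist()),4,c,-1)
m(f,(445,190),a,np.radians(28.8)); m(D["side"],(320,130),b,np.radians(28.8))
o=np.zeros((425,780,3),np.uint8); o[:,:375]=a; o[:300,380:780]=b
cv2.imwrite("pics/heart.png",o[:,:,::-1])
```

```text
(no output)
```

View pics/heart.png

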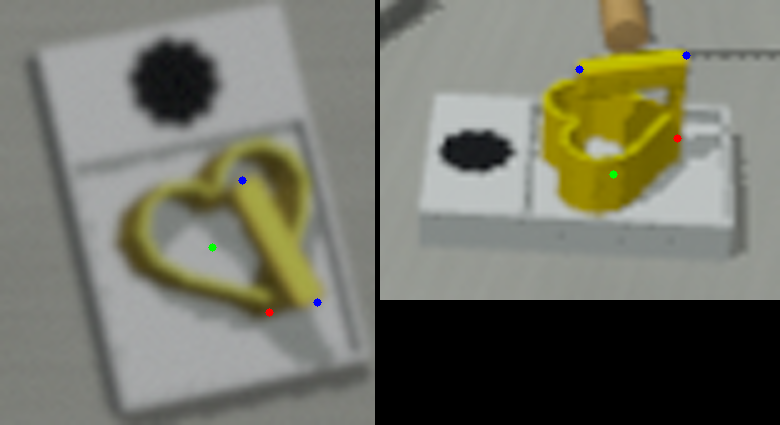

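```bash
cat > go.py <<'E'
import sys,json
from h import *
# go.py x y z(mm) psi(deg) : shift/turn in tool axes
x,y,z,psi=map(float,sys.argv[1:5])
st=env.read_state(); A=R.from_rotvec(st["tool_rot"]); p=st["position"]*1000
c,s=np.cos(np.radians(psi)),np.sin(np.radians(psi))
B=R.from_matrix(np.array([[0,-s,c],[0,c,s],[-1,0,0]]) if False else np.column_stack([[0,0,-1],[-s,c,0],[c,s,0]]))
d=A.inv().apply(np.array([x,y,z])-p); w=(A.inv()*B).as_rotvec()
zz=A.as_matrix()[:,2]
print("t",round(st["clock"],2),"pos",p.round(1),"psi",np.degrees(np.arctan2(zz[1],zz[0])).round(2),"j",st["joint_pos"].round(2),"w",round(st["gripper_width"],3),"F",st["ft_force"].round(1))
print("shift",d.round(1),"turn",w.round(3),"len",np.linalg.norm(d).round(),"deg",np.degrees(np.linalg.norm(w)).round(1))
E
python3 go.py 420 250 245 -75; python3 go.py 448 -221 160 -151.2
```

```text
t 1.7 pos [160.  604.2 245.3] psi -14.83 j [-1.38  0.41 -0.01  1.6   0.01  1.13 -0.08] w 0.998 F [0.1 0.4 0.3]
shift [ 3.000e-01 -2.758e+02  3.420e+02] turn [ 1.05 -0.   -0.  ] len 439.0 deg 60.2
t 1.7 pos [160.  604.2 245.3] psi -14.83 j [-1.38  0.41 -0.01  1.6   0.01  1.13 -0.08] w 0.998 F [0.1 0.4 0.3]
shift [  85.3 -724.   489.6] turn [ 2.38 -0.   -0.  ] len 878.0 deg 136.4
```

carry_out(increments=[[[0, -15, 20], [0.1, 0, 0], 0.5], [[0, -50, 60], [0.25, 0, 0], 0.5], [[0, -85, 103], [0.4, 0, 0], 0.5], [[0, -115, 140], [0.55, 0, 0], 0.5], [[0, -145, 178], [0.7, 0, 0], 0.5], [[0, -178, 217], [0.82, 0, 0], 0.5], [[0, -208, 255], [0.94, 0, 0], 0.5], [[0, -235, 290], [1.05, 0, 0], 0.5]], grip_force=40)

```text
clock: 2.5
position: [0.3811, 0.3009, 0.2457]
tool_rot: [1.019, 1.32, -1.017]
ft_force: [0.4, 0.9, -1.4]
gripper_width: 0.502
```

```bash
python3 go.py 448 -221 160 -151.2
```

```text
t 2.5 pos [381.1 300.9 245.7] psi -75.27 j [-1.05  0.17  0.33  1.94 -0.06  1.04 -0.44] w 0.502 F [ 0.4  0.9 -1.4]
shift [ 85.3 -68.1 521.9] turn [ 1.325e+00 -1.000e-03 -0.000e+00] len 533.0 deg 75.9
```

carry_out(increments=[[[3, -5, 30], [0.12, 0, 0], 0.5], [[10, -13, 75], [0.27, 0, 0], 0.5], [[18, -19, 122], [0.42, 0, 0], 0.5], [[26, -25, 170], [0.57, 0, 0], 0.5], [[34, -31, 218], [0.72, 0, 0], 0.5], [[42, -37, 265], [0.87, 0, 0], 0.5], [[50, -43, 312], [1.02, 0, 0], 0.5], [[58, -50, 360], [1.17, 0, 0], 0.5]])

```text
clock: 3.3
position: [0.4254, -0.0595, 0.1875]
tool_rot: [1.845, 0.629, -1.841]
ft_force: [0.8, 1.4, -0.1]
gripper_width: 0.499
```

```bash
python3 go.py 447.5 -221 160 -151.2
```

```text
t 3.3 pos [425.4 -59.5 187.5] psi -142.33 j [-0.63  0.16  0.74  2.15 -0.14  0.88 -0.72] w 0.499 F [ 0.8  1.4 -0.1]
shift [ 27.4 141.3  81.2] turn [ 0.155 -0.002 -0.   ] len 165.0 deg 8.9
```

carry_out(increments=[[[4, 25, 14], [0.05, 0, 0], 0.5], [[10, 60, 34], [0.1, 0, 0], 0.5], [[17, 97, 56], [0.155, 0, 0], 0.5], [[23, 127, 73], [0.155, 0, 0], 0.5], [[27, 141, 81], [0.155, 0, 0], 0.5], [[47, 141.3, 81.2], [0.155, 0.002, 0], 0.5], [[62, 141.3, 81.2], [0.155, 0.002, 0], 0.5], [[62, 141.3, 81.2], [0.155, 0.002, 0], 0.5]])

```text
clock: 4.1
position: [0.447, -0.2189, 0.1239]
tool_rot: [1.937, 0.504, -1.938]
ft_force: [0.2, 0.8, 0.3]
gripper_width: 0.499
```

```bash
python3 go.py 447.5 -221 60 -151.2
python3 - <<'E'
from h import *
f=env.grab_frame("side");g=env.grab_frame("top")
cv2.imwrite("pics/a1.png",np.hstack([cv2.resize(f["image"][80:240,280:460],(400,356)),cv2.resize(g["image"][160:320,400:580],(400,356))])[:,:,::-1])
E
```

```text
t 4.1 pos [ 447.  -218.9  123.9] psi -150.93 j [-0.22  0.42  0.73  2.06 -0.39  0.8  -0.31] w 0.499 F [0.2 0.8 0.3]
shift [63.9  2.2  0.6] turn [0.005 0.    0.002] len 64.0 deg 0.3
```

View pics/a1.png

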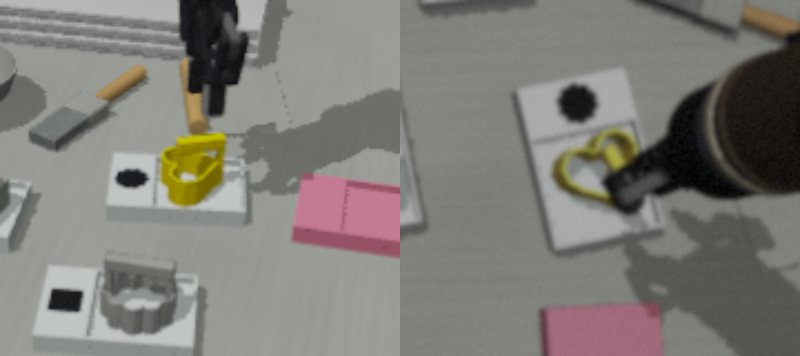

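carry_out(increments=[[[15, 1, 0.3], [0.005, 0, 0], 0.5], [[35, 1, 0.3], [0.005, 0, 0], 0.5], [[52, 1, 0.3], [0.005, 0, 0], 0.5], [[62, 1, 0.3], [0.005, 0, 0], 0.5], [[63, 1, 0.3], [0.005, 0, 0], 0.5], [[63, 1, 0.3], [0.005, 0, 0], 0.5]])

```text
clock: 4.8
position: [0.4485, -0.2203, 0.0624]
tool_rot: [1.942, 0.499, -1.938]
ft_force: [0.4, -0.6, 0.5]
gripper_width: 0.503
```

```bash
python3 go.py 447.5 -221 60 -151.2
```

```text
t 4.8 pos [ 448.5 -220.3   62.4] psi -151.2 j [-0.13  0.52  0.64  2.1  -0.5   0.67 -0.22] w 0.503 F [ 0.4 -0.6  0.5]
shift [2.4 0.1 1.2] turn [-0.    -0.002  0.   ] len 3.0 deg 0.1
```

Close on the bar.

carry_out(increments=[[[2, 0, 0.5], [0, 0, 0], 0.4], [[2, 0, 0.5], [0, 0, 0], 0.25], [[2, 0, 0.5], [0, 0, 0], 0.1], [[2, 0, 0.5], [0, 0, 0], 0], [[2, 0, 0.5], [0, 0, 0], 0], [[2, 0, 0.5], [0, 0, 0], 0], [[2, 0, 0.5], [0, 0, 0], 0]], grip_force=40)

```text
clock: 5.5
position: [0.4481, -0.2204, 0.0604]
tool_rot: [1.942, 0.499, -1.938]
ft_force: [0.1, 0.6, 2.2]
gripper_width: 0.131
```

```bash
python3 go.py 447.5 -221 150 -151.2
python3 - <<'E'
from h import *
f=env.grab_frame("side");g=env.grab_frame("top")
cv2.imwrite("pics/a2.png",np.hstack([cv2.resize(f["image"][80:240,280:460],(400,356)),cv2.resize(g["image"][160:320,400:580],(400,356))])[:,:,::-1])
E
```

```text
t 5.5 pos [ 448.1 -220.4   60.4] psi -151.19 j [-0.13  0.52  0.64  2.1  -0.51  0.67 -0.22] w 0.131 F [0.1 0.6 2.2]
shift [-89.6   0.3   0.6] turn [ 0.    -0.002  0.   ] len 90.0 deg 0.1
```

View pics/a2.png

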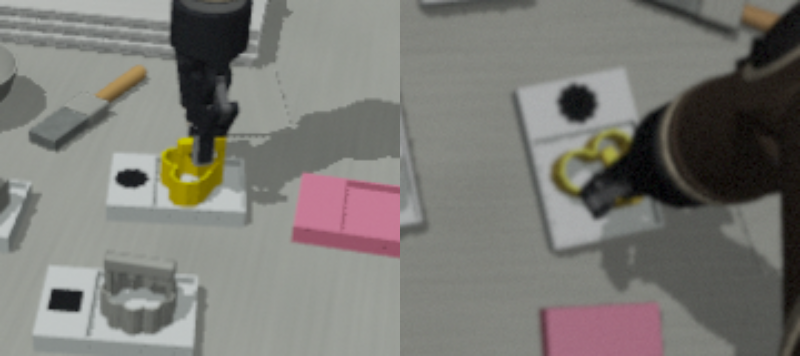

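carry_out(increments=[[[-8, 0, 0], [0, 0, 0], 0], [[-25, 0, 0], [0, 0, 0], 0], [[-50, 0, 0], [0, 0, 0], 0], [[-75, 0, 0], [0, 0, 0], 0], [[-95, 0, 0], [0, 0, 0], 0], [[-105, 0, 0], [0, 0, 0], 0]])

```text
clock: 6.2
position: [0.4482, -0.221, 0.1671]
tool_rot: [1.944, 0.498, -1.936]
ft_force: [-0.1, 0.8, -1.4]
gripper_width: 0.129
```

```bash
python3 go.py 652.8 114.8 165 -175.6
```

```text
t 6.2 pos [ 448.2 -221.   167.1] psi -151.21 j [-0.27  0.35  0.79  2.02 -0.33  0.89 -0.37] w 0.129 F [-0.1  0.8 -1.4]
shift [   3.1 -195.7 -341. ] turn [ 0.426 -0.004 -0.   ] len 393.0 deg 24.4
```

carry_out(increments=[[[1, -8, -14], [0.02, 0, 0], 0], [[1, -24, -42], [0.05, 0, 0], 0], [[1, -43, -75], [0.1, 0, 0], 0], [[1, -63, -110], [0.15, 0, 0], 0], [[1, -84, -146], [0.2, 0, 0], 0], [[1, -105, -183], [0.25, 0, 0], 0], [[1, -126, -219], [0.3, 0, 0], 0], [[1, -147, -256], [0.35, 0, 0], 0]])

```text
clock: 7.0
position: [0.6015, 0.0333, 0.1645]
tool_rot: [2.144, 0.163, -2.142]
ft_force: [1.2, 0.0, -0.2]
gripper_width: 0.133
```

```bash
python3 go.py 652.8 114.8 165 -175.6
```

```text
t 7.0 pos [601.5  33.3 164.5] psi -171.36 j [-0.69  0.56  0.8   1.78 -0.47  1.   -1.14] w 0.133 F [ 1.2  0.  -0.2]
shift [ -0.4 -72.9 -63. ] turn [ 0.074 -0.001  0.001] len 96.0 deg 4.2
```

carry_out(increments=[[[0, -25, -21], [0.03, 0, 0], 0], [[0, -48, -41], [0.06, 0, 0], 0], [[0, -66, -57], [0.074, 0, 0], 0], [[0, -73, -63], [0.074, 0, 0], 0], [[15, -73, -63], [0.074, 0, 0], 0], [[40, -73, -63], [0.074, 0, 0], 0], [[60, -73, -63], [0.074, 0, 0], 0], [[70, -73, -63], [0.074, 0, 0], 0]])

```text
clock: 7.8
position: [0.6504, 0.1113, 0.0923]
tool_rot: [2.18, 0.084, -2.184]
ft_force: [-0.0, -0.6, -0.0]
gripper_width: 0.128
```

```bash
python3 go.py 652.8 114.8 61.5 -175.6
```

```text
t 7.8 pos [650.4 111.3  92.3] psi -175.6 j [-0.72  0.73  0.73  1.68 -0.58  0.96 -1.26] w 0.128 F [-0.  -0.6 -0. ]
shift [30.8 -3.3 -2.7] turn [-0.     0.002 -0.   ] len 31.0 deg 0.1
```

carry_out(increments=[[[8, -3.3, -2.7], [0, 0, 0], 0], [[18, -3.3, -2.7], [0, 0, 0], 0], [[24, -3.3, -2.7], [0, 0, 0], 0], [[26, -3.3, -2.7], [0, 0, 0], 0], [[26, -3.3, -2.7], [0, 0, 0], 0]])

```text
clock: 8.3
position: [0.655, 0.1169, 0.069]
tool_rot: [2.184, 0.087, -2.18]
ft_force: [0.3, -0.9, -0.8]
gripper_width: 0.133
```

```bash
python3 go.py 652.8 114.8 61 -175.6
```

```text
t 8.3 pos [655.  116.9  69. ] psi -175.48 j [-0.71  0.77  0.71  1.68 -0.6   0.93 -1.25] w 0.133 F [ 0.3 -0.9 -0.8]
shift [8.  2.  2.4] turn [ 0.002 -0.002  0.001] len 9.0 deg 0.2
```

carry_out(increments=[[[3, 2, 2], [0, 0, 0], 0], [[6, 2, 2], [0, 0, 0], 0], [[7.5, 2, 2], [0, 0, 0], 0], [[8.5, 2, 2], [0, 0, 0], 0], [[8.5, 2, 2], [0, 0, 0], 0], [[8.5, 2, 2], [0, 0, 0], 0]])

```text
clock: 8.9
position: [0.6532, 0.1149, 0.0605]
tool_rot: [2.184, 0.087, -2.18]
ft_force: [0.2, 0.4, 0.6]
gripper_width: 0.134
```

```bash
python3 go.py 652.8 114.8 61 -175.6
```

```text
t 8.9 pos [653.2 114.9  60.5] psi -175.48 j [-0.7   0.77  0.7   1.69 -0.61  0.91 -1.24] w 0.134 F [0.2 0.4 0.6]
shift [-0.5  0.1  0.4] turn [ 0.002 -0.002  0.001] len 1.0 deg 0.2
```

carry_out(increments=[[[0.7, 0, 0], [0, 0, 0], 0], [[0.7, 0, 0], [0, 0, 0], 0.15], [[0.7, 0, 0], [0, 0, 0], 0.25], [[0.7, 0, 0], [0, 0, 0], 0.45], [[0.7, 0, 0], [0, 0, 0], 0.5], [[-15, 0, 0], [0, 0, 0], 0.5], [[-50, 0, 0], [0, 0, 0], 0.5], [[-90, 0, 0], [0, 0, 0], 0.5]])

```text
clock: 9.7
position: [0.6524, 0.1145, 0.1515]
tool_rot: [2.181, 0.086, -2.182]
ft_force: [-0.1, -0.8, 0.3]
gripper_width: 0.499
```

```bash
python3 go.py 462.5 -11 140 -179.2
```

```text
t 9.7 pos [652.4 114.5 151.5] psi -175.51 j [-0.75  0.67  0.78  1.63 -0.53  1.06 -1.31] w 0.499 F [-0.1 -0.8  0.3]
shift [ 11.5 110.2 199.1] turn [0.064 0.    0.   ] len 228.0 deg 3.7
```

carry_out(increments=[[[0, 15, 28], [0.02, 0, 0], 0.5], [[2, 38, 68], [0.04, 0, 0], 0.5], [[4, 60, 108], [0.064, 0, 0], 0.5], [[8, 82, 148], [0.064, 0, 0], 0.5], [[11, 102, 184], [0.064, 0, 0], 0.5], [[25, 110.2, 199.1], [0.064, 0, 0], 0.5], [[45, 110.2, 199.1], [0.064, 0, 0], 0.5], [[45, 110.2, 199.1], [0.064, 0, 0], 0.5]])

```text
clock: 10.5
position: [0.4622, -0.0108, 0.1047]
tool_rot: [2.216, 0.018, -2.215]
ft_force: [-0.2, 0.9, 0.5]
gripper_width: 0.497
```

```bash
python3 go.py 462.5 -11 60.5 -179.2
python3 - <<'E'
from h import *
f=env.grab_frame("side");g=env.grab_frame("top")
cv2.imwrite("pics/a3.png",np.hstack([cv2.resize(f["image"][100:300,160:400],(400,333)),cv2.resize(g["image"][80:280,280:520],(400,333))])[:,:,::-1])
E
```

```text
t 10.5 pos [462.2 -10.8 104.7] psi -179.2 j [-0.75  0.43  0.84  2.16 -0.48  0.74 -1.14] w 0.497 F [-0.2  0.9  0.5]
shift [44.2  0.3 -0.3] turn [-0.    -0.     0.002] len 44.0 deg 0.1
```

View pics/a3.png

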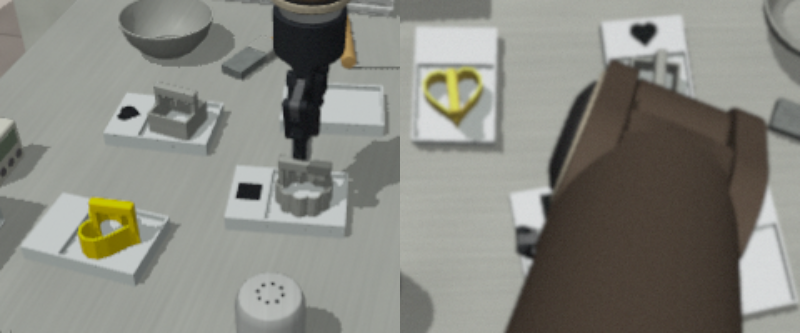

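carry_out(increments=[[[15, 0, 0], [0, 0, 0], 0.5], [[32, 0, 0], [0, 0, 0], 0.5], [[42, 0, 0], [0, 0, 0], 0.5], [[44, 0, 0], [0, 0, 0], 0.45], [[44, 0, 0], [0, 0, 0], 0.3], [[44, 0, 0], [0, 0, 0], 0.15], [[44, 0, 0], [0, 0, 0], 0], [[44, 0, 0], [0, 0, 0], 0]])

```text
clock: 11.4
position: [0.4639, -0.0108, 0.0616]
tool_rot: [2.218, 0.018, -2.211]
ft_force: [0.1, -1.3, 4.4]
gripper_width: 0.132
```

carry_out(increments=[[[0, 0, 0], [0, 0, 0], 0], [[0, 0, 0], [0, 0, 0], 0], [[0, 0, 0], [0, 0, 0], 0]])

```text
clock: 11.7
position: [0.4639, -0.0108, 0.0616]
tool_rot: [2.218, 0.018, -2.212]
ft_force: [0.3, -1.3, 7.6]
gripper_width: 0.133
```

```bash
python3 go.py 446.8 -218.5 160 -179.2
```

```text
t 11.7 pos [463.9 -10.8  61.6] psi -179.17 j [-0.67  0.51  0.76  2.19 -0.58  0.65 -1.06] w 0.133 F [ 0.3 -1.3  7.6]
shift [-98.7 207.3  19.9] turn [ 0.001 -0.003  0.001] len 230.0 deg 0.2
```

carry_out(increments=[[[-8, 0, 0], [0, 0, 0], 0], [[-28, 0, 0], [0, 0, 0], 0], [[-55, 3, 0], [0, 0, 0], 0], [[-80, 20, 2], [0, 0, 0], 0], [[-95, 45, 5], [0, 0, 0], 0], [[-98, 75, 8], [0, 0, 0], 0], [[-98, 107, 11], [0, 0, 0], 0], [[-98, 140, 14], [0, 0, 0], 0]])

```text
clock: 12.5
position: [0.451, -0.1515, 0.1594]
tool_rot: [2.217, 0.02, -2.212]
ft_force: [0.5, -0.9, -1.2]
gripper_width: 0.138
```

```bash
python3 go.py 448.3 -218.5 80 -179.2
```

```text
t 12.5 pos [ 451.  -151.5  159.4] psi -179.09 j [-0.52  0.36  0.93  2.09 -0.39  0.87 -0.92] w 0.138 F [ 0.5 -0.9 -1.2]
shift [79.3 67.1  3.9] turn [ 0.002 -0.002  0.002] len 104.0 deg 0.2
```

carry_out(increments=[[[0, 30, 2], [0, 0, 0], 0], [[0, 52, 3], [0, 0, 0], 0], [[0, 65, 3.5], [0, 0, 0], 0], [[10, 67, 3.9], [0, 0, 0], 0], [[35, 67, 3.9], [0, 0, 0], 0], [[60, 67, 3.9], [0, 0, 0], 0], [[75, 67, 3.9], [0, 0, 0], 0], [[77, 67, 3.9], [0, 0, 0], 0]])

```text
clock: 13.3
position: [0.4473, -0.2167, 0.08]
tool_rot: [2.213, 0.02, -2.217]
ft_force: [-0.3, -0.2, -0.6]
gripper_width: 0.131
```

carry_out(increments=[[[0, 0, 0], [0, 0, 0], 0], [[0, 0, 0], [0, 0, 0], 0], [[0, 0, 0], [0, 0, 0], 0]])

```text
clock: 13.6
position: [0.4491, -0.2181, 0.0826]
tool_rot: [2.218, 0.017, -2.211]
ft_force: [-0.3, -0.1, -0.8]
gripper_width: 0.136
```

```bash
python3 go.py 448.3 -218.5 61.5 -179.2;python3 - <<'E'
from h import *
f=env.grab_frame("side");g=env.grab_frame("top")
cv2.imwrite("pics/a4.png",np.hstack([cv2.resize(f["image"][80:240,260:460],(400,320)),cv2.resize(g["image"][160:320,380:580],(400,320))])[:,:,::-1])
E
```

```text
t 13.6 pos [ 449.1 -218.1   82.6] psi -179.15 j [-0.25  0.52  0.79  2.09 -0.56  0.74 -0.65] w 0.136 F [-0.3 -0.1 -0.8]
shift [21.1  0.4  0.9] turn [ 0.001 -0.003  0.001] len 21.0 deg 0.2
```

View pics/a4.png

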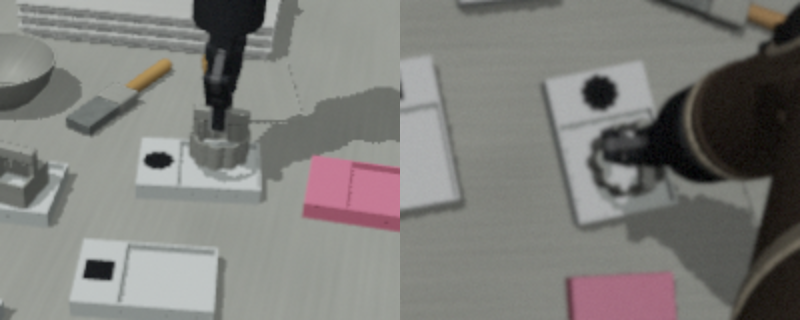

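carry_out(increments=[[[8, 0.4, 0.8], [0, 0, 0], 0], [[15, 0.4, 0.8], [0, 0, 0], 0], [[19, 0.4, 0.8], [0, 0, 0], 0], [[21, 0.4, 0.8], [0, 0, 0], 0], [[21, 0.4, 0.8], [0, 0, 0], 0], [[21, 0.4, 0.8], [0, 0, 0], 0]])

```text
clock: 14.3
position: [0.4473, -0.2182, 0.0615]
tool_rot: [2.218, 0.019, -2.214]
ft_force: [-6.3, 4.1, 19.8]
gripper_width: 0.132
```

```bash
python3 go.py 448.3 -218.5 61.5 -179.2
```

```text
t 14.3 pos [ 447.3 -218.2   61.5] psi -179.18 j [-0.21  0.56  0.75  2.11 -0.6   0.7  -0.62] w 0.132 F [-6.3  4.1 19.8]
shift [ 0.   0.3 -1. ] turn [ 0.    -0.002  0.003] len 1.0 deg 0.2
```

carry_out(increments=[[[-1, 0, -0.8], [0, 0, 0], 0], [[-0.8, 0, -0.8], [0, 0, 0], 0], [[-0.6, 0, -0.8], [0, 0, 0], 0], [[-0.6, 0, -0.8], [0, 0, 0], 0.16], [[-0.6, 0, -0.8], [0, 0, 0], 0.25], [[-0.6, 0, -0.8], [0, 0, 0], 0.45], [[-0.6, 0, -0.8], [0, 0, 0], 0.5], [[-20, 0, -0.8], [0, 0, 0], 0.5]])

```text
clock: 15.1
position: [0.4473, -0.2177, 0.0794]
tool_rot: [2.213, 0.019, -2.217]
ft_force: [-0.5, 0.4, -0.0]
gripper_width: 0.496
```

carry_out(increments=[[[-25, 0, 0], [0, 0, 0], 0.5], [[-60, 0, 0], [0, 0, 0], 0.5], [[-80, 0, 0], [0, 0, 0], 0.5]])

```text
clock: 15.4
position: [0.4487, -0.219, 0.1627]
tool_rot: [2.218, 0.016, -2.211]
ft_force: [0.6, -0.6, -0.6]
gripper_width: 0.502
```

```bash
python3 go.py 663.5 -117.5 140 -190.6
```

```text
t 15.4 pos [ 448.7 -219.   162.7] psi -179.19 j [-0.36  0.4   0.92  2.03 -0.41  0.9  -0.77] w 0.502 F [ 0.6 -0.6 -0.6]
shift [  23.4  -98.5 -216.1] turn [ 0.199 -0.003  0.001] len 239.0 deg 11.4
```

carry_out(increments=[[[0, -10, -22], [0.03, 0, 0], 0.5], [[0, -28, -62], [0.08, 0, 0], 0.5], [[5, -46, -102], [0.13, 0, 0], 0.5], [[10, -64, -142], [0.18, 0, 0], 0.5], [[16, -82, -181], [0.199, 0, 0], 0.5], [[23, -98.5, -216], [0.199, 0, 0], 0.5], [[40, -98.5, -216], [0.199, 0, 0], 0.5], [[58, -98.5, -216], [0.199, 0, 0], 0.5]])

```text
clock: 16.2
position: [0.6632, -0.1163, 0.1019]
tool_rot: [-2.127, 0.194, 2.124]
ft_force: [0.0, -0.3, 0.4]
gripper_width: 0.499
```

carry_out(increments=[[[0, 0, 0], [0, 0, 0], 0.5], [[0, 0, 0], [0, 0, 0], 0.5]])

```text
clock: 16.4
position: [0.6617, -0.1179, 0.1031]
tool_rot: [-2.124, 0.197, 2.123]
ft_force: [1.0, -0.7, 0.3]
gripper_width: 0.501
```

```bash
python3 go.py 663.5 -117.5 60.5 -190.6;python3 - <<'E'
from h import *
f=env.grab_frame("side");g=env.grab_frame("top")
cv2.imwrite("pics/a5.png",np.hstack([cv2.resize(f["image"][80:240,200:400],(400,320)),cv2.resize(g["image"][80:280,350:600],(400,320))])[:,:,::-1])
E
```

```text
t 16.4 pos [ 661.7 -117.9  103.1] psi 169.32 j [-0.41  0.77  0.82  1.64 -0.64  1.02 -1.14] w 0.501 F [ 1.  -0.7  0.3]
shift [42.6 -0.7 -1.7] turn [-0.001 -0.     0.001] len 43.0 deg 0.1
```

View pics/a5.png

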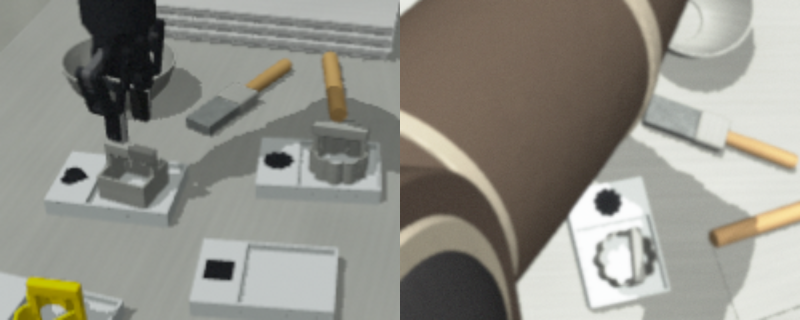

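carry_out(increments=[[[15, -0.4, -1], [0, 0, 0], 0.5], [[31, -0.4, -1], [0, 0, 0], 0.5], [[40, -0.4, -1], [0, 0, 0], 0.5], [[42, -0.4, -1], [0, 0, 0], 0.45], [[42, -0.4, -1], [0, 0, 0], 0.35], [[42, -0.4, -1], [0, 0, 0], 0.2], [[42, -0.4, -1], [0, 0, 0], 0.1], [[42, -0.4, -1], [0, 0, 0], 0]])

```text
clock: 17.3
position: [0.6643, -0.1164, 0.0616]
tool_rot: [-2.126, 0.195, 2.122]
ft_force: [0.1, -0.0, -1.1]
gripper_width: 0.133
```

carry_out(increments=[[[0, 0, 0], [0, 0, 0], 0], [[0, 0, 0], [0, 0, 0], 0], [[0, 0, 0], [0, 0, 0], 0]])

```text
clock: 17.6
position: [0.6642, -0.1165, 0.0615]
tool_rot: [-2.126, 0.195, 2.122]
ft_force: [-0.5, 0.1, 1.4]
gripper_width: 0.134
```

```bash
python3 go.py 663.5 -117.5 160 -190.6
```

```text
t 17.6 pos [ 664.2 -116.5   61.5] psi 169.44 j [-0.39  0.82  0.78  1.66 -0.68  0.95 -1.11] w 0.134 F [-0.5  0.1  1.4]
shift [-98.5   1.    0.4] turn [ 0.001 -0.002  0.001] len 98.0 deg 0.1
```

carry_out(increments=[[[-8, 0, 0], [0, 0, 0], 0], [[-28, 0, 0], [0, 0, 0], 0], [[-55, 0, 0], [0, 0, 0], 0], [[-80, 0, 0], [0, 0, 0], 0], [[-95, 0, 0], [0, 0, 0], 0], [[-100, 0, 0], [0, 0, 0], 0]])

```text
clock: 18.2
position: [0.6647, -0.1168, 0.1632]
tool_rot: [-2.129, 0.195, 2.12]
ft_force: [0.1, 0.0, -1.4]
gripper_width: 0.128
```

```bash
python3 go.py 458.9 -9.1 160 -171.3
```

```text
t 18.2 pos [ 664.7 -116.8  163.2] psi 169.44 j [-0.44  0.71  0.86  1.59 -0.59  1.11 -1.18] w 0.128 F [ 0.1  0.  -1.4]
shift [  2.5 -68.2 222. ] turn [-0.336 -0.004  0.001] len 232.0 deg 19.3
```

carry_out(increments=[[[0, -5, 17], [-0.03, 0, 0], 0], [[0, -15, 48], [-0.08, 0, 0], 0], [[0, -26, 84], [-0.14, 0, 0], 0], [[0, -37, 121], [-0.2, 0, 0], 0], [[0, -48, 157], [-0.26, 0, 0], 0], [[0, -58, 190], [-0.31, 0, 0], 0], [[0, -66, 213], [-0.336, 0, 0], 0], [[0, -68.2, 222], [-0.336, -0.002, 0], 0]])

```text
clock: 19.0
position: [0.4555, -0.0074, 0.1603]
tool_rot: [2.14, 0.168, -2.146]
ft_force: [0.4, 0.2, -1.0]
gripper_width: 0.127
```

carry_out(increments=[[[15, 0, 0], [0, 0, 0], 0], [[40, 0, 0], [0, 0, 0], 0], [[65, 0, 0], [0, 0, 0], 0], [[78, 0, 0], [0, 0, 0], 0], [[78, 0, 0], [0, 0, 0], 0], [[78, 0, 0], [0, 0, 0], 0], [[78, 0, 0], [0, 0, 0], 0]])

```text
clock: 19.7
position: [0.459, -0.009, 0.0839]
tool_rot: [2.145, 0.164, -2.142]
ft_force: [0.9, -0.2, -1.6]
gripper_width: 0.13
```

```bash
python3 go.py 458.9 -9.1 61.8 -171.3
```

```text
t 19.7 pos [459.   -9.   83.9] psi -171.33 j [-0.72  0.46  0.8   2.18 -0.52  0.69 -0.97] w 0.13 F [ 0.9 -0.2 -1.6]
shift [22.1  0.1  0.1] turn [-0.001 -0.001  0.001] len 22.0 deg 0.1
```

carry_out(increments=[[[8, 0, 0], [0, 0, 0], 0], [[15, 0, 0], [0, 0, 0], 0], [[19, 0, 0], [0, 0, 0], 0], [[21, 0, 0], [0, 0, 0], 0], [[21, 0, 0], [0, 0, 0], 0], [[21, 0, 0], [0, 0, 0], 0], [[21, 0, 0], [0, 0, 0], 0]])

```text
clock: 20.4
position: [0.4583, -0.0087, 0.0622]
tool_rot: [2.143, 0.164, -2.143]
ft_force: [-0.2, 0.4, -0.7]
gripper_width: 0.128
```

```bash
python3 go.py 458.9 -9.1 61.5 -171.3
```

```text
t 20.4 pos [458.3  -8.7  62.2] psi -171.3 j [-0.68  0.5   0.75  2.2  -0.57  0.65 -0.93] w 0.128 F [-0.2  0.4 -0.7]
shift [ 0.7  0.5 -0.5] turn [-0.    -0.     0.001] len 1.0 deg 0.1
```

carry_out(increments=[[[1, 0.4, -0.4], [0, 0, 0], 0], [[1, 0.4, -0.4], [0, 0, 0], 0], [[1, 0.4, -0.4], [0, 0, 0], 0.16], [[1, 0.4, -0.4], [0, 0, 0], 0.25], [[1, 0.4, -0.4], [0, 0, 0], 0.4], [[1, 0.4, -0.4], [0, 0, 0], 0.5], [[-15, 0.4, -0.4], [0, 0, 0], 0.5], [[-45, 0.4, -0.4], [0, 0, 0], 0.5]])

```text
clock: 21.2
position: [0.4574, -0.0093, 0.1063]
tool_rot: [2.139, 0.163, -2.147]
ft_force: [0.3, 1.2, 0.8]
gripper_width: 0.498
```

carry_out(increments=[[[-30, 0, 0], [0, 0, 0], 0.5], [[-50, 0, 0], [0, 0, 0], 0.5], [[-50, 0, 0], [0, 0, 0], 0.5]])

```text
clock: 21.5
position: [0.4601, -0.0091, 0.1591]
tool_rot: [2.148, 0.166, -2.139]
ft_force: [0.4, 0.4, -0.2]
gripper_width: 0.501
```

```bash
python3 - <<'E'
from bar import *
D={c:env.grab_frame(c) for c in ("top","side")}
for k in (["side"],["top"],):
  for n,gs,h in (("heart",(.652,.115,.08),.0255),("round",(.447,-.2185,0.015),.032),("square",(.4585,-.009,.15),.031)):
    try:
        x,e=barfit([D[c] for c in k],gs,h); print(k,n,(x[:2]*1000).round(1),np.degrees(x[2]).round(1),round(e,3))
    except Exception as E: print(n,E)
cv2.imwrite("pics/a6.png",np.hstack([cv2.resize(D["side"]["image"][100:300,160:410],(400,320)),cv2.resize(D["top"]["image"][80:280,280:530],(400,320))])[:,:,::-1])
E
python3 go.py 652.9 114.8 140 -175.5
```

```text
['side'] heart [651.2 114.8] 0.0 0.204
['side'] round [ 447.4 -218.6] 0.2 0.219
['side'] square [457.2  -9.1] 9.3 0.181
['top'] heart [650.8 115. ] 4.4 0.185
['top'] round [ 447.  -218.5] 0.9 1.0
['top'] square [458.5  -9. ] 8.6 1.0
t 21.6 pos [458.6  -8.7 156.9] psi -171.26 j [-0.85  0.33  0.94  2.13 -0.36  0.85 -1.11] w 0.499 F [-0.7  1.  -0.8]
shift [  17.2  -92.5 -210.7] turn [ 0.074 -0.     0.002] len 231.0 deg 4.2
```

View pics/a6.png

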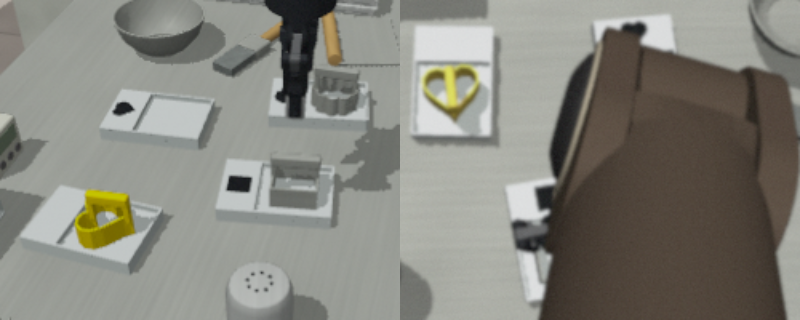

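carry_out(increments=[[[0, -8, -18], [0.02, 0, 0], 0.5], [[2, -25, -57], [0.04, 0, 0], 0.5], [[5, -43, -98], [0.06, 0, 0], 0.5], [[10, -61, -139], [0.074, 0, 0], 0.5], [[15, -78, -178], [0.074, 0, 0], 0.5], [[17, -90, -205], [0.074, 0, 0], 0.5], [[35, -92.5, -210], [0.074, 0, 0], 0.5], [[52, -92.5, -210], [0.074, 0, 0], 0.5]])

```text
clock: 22.4
position: [0.6517, 0.1141, 0.102]
tool_rot: [2.179, 0.086, -2.184]
ft_force: [0.3, -1.4, 0.1]
gripper_width: 0.5
```

carry_out(increments=[[[0, 0, 0], [0, 0, 0], 0.5], [[0, 0, 0], [0, 0, 0], 0.5], [[0, 0, 0], [0, 0, 0], 0.5]])

```text
clock: 22.7
position: [0.652, 0.1132, 0.1058]
tool_rot: [2.183, 0.085, -2.183]
ft_force: [0.3, 0.2, 0.4]
gripper_width: 0.5
```

```bash
python3 go.py 651.8 114.9 60.5 -175.5
```

```text
t 22.7 pos [652.  113.2 105.8] psi -175.61 j [-0.75  0.73  0.78  1.67 -0.6   0.99 -1.25] w 0.5 F [0.3 0.2 0.4]
shift [45.3 -1.6  0.1] turn [-0.002 -0.     0.001] len 45.0 deg 0.1
```

carry_out(increments=[[[15, -1, 0], [0, 0, 0], 0.5], [[32, -1, 0], [0, 0, 0], 0.5], [[42, -1, 0], [0, 0, 0], 0.5], [[44.5, -1, 0], [0, 0, 0], 0.5], [[44.5, -1, 0], [0, 0, 0], 0.4], [[44.5, -1, 0], [0, 0, 0], 0.25], [[44.5, -1, 0], [0, 0, 0], 0.1], [[44.5, -1, 0], [0, 0, 0], 0]])

```text
clock: 23.5
position: [0.6525, 0.1151, 0.0611]
tool_rot: [2.183, 0.086, -2.182]
ft_force: [0.1, 0.1, 0.2]
gripper_width: 0.13
```

carry_out(increments=[[[0, 0, 0], [0, 0, 0], 0], [[0, 0, 0], [0, 0, 0], 0], [[0, 0, 0], [0, 0, 0], 0]])

```text
clock: 23.8
position: [0.6525, 0.1151, 0.0611]
tool_rot: [2.183, 0.086, -2.182]
ft_force: [-0.1, -0.1, 2.8]
gripper_width: 0.133
```

```bash
python3 go.py 651.8 114.9 160 -175.5
```

```text
t 23.8 pos [652.5 115.1  61.1] psi -175.54 j [-0.72  0.78  0.74  1.69 -0.64  0.92 -1.22] w 0.133 F [-0.1 -0.1  2.8]
shift [-98.9   0.    0.7] turn [-0.001 -0.001  0.001] len 99.0 deg 0.1
```

carry_out(increments=[[[-8, 0, 0], [0, 0, 0], 0], [[-28, 0, 0], [0, 0, 0], 0], [[-55, 0, 0], [0, 0, 0], 0], [[-80, 0, 0], [0, 0, 0], 0], [[-95, 0, 0], [0, 0, 0], 0], [[-98, 0, 0], [0, 0, 0], 0]])

```text
clock: 24.4
position: [0.6529, 0.1151, 0.1606]
tool_rot: [2.185, 0.087, -2.18]
ft_force: [-0.2, -0.2, -1.1]
gripper_width: 0.13
```

```bash
python3 go.py 657.5 -120.4 160 -175.6
```

```text
t 24.4 pos [652.9 115.1 160.6] psi -175.54 j [-0.77  0.68  0.82  1.63 -0.55  1.08 -1.29] w 0.13 F [-0.2 -0.2 -1.1]
shift [1.000e-01 2.352e+02 1.380e+01] turn [ 0.001 -0.002  0.002] len 236.0 deg 0.2
```

carry_out(increments=[[[0, 15, 1], [0, 0, 0], 0], [[0, 48, 3], [0, 0, 0], 0], [[0, 86, 5], [0, 0, 0], 0], [[0, 126, 7], [0, 0, 0], 0], [[0, 166, 10], [0, 0, 0], 0], [[0, 202, 12], [0, 0, 0], 0], [[0, 226, 13.3], [0, 0, 0], 0], [[0, 235.2, 13.8], [0, 0, 0], 0]])

```text
clock: 25.2
position: [0.6549, -0.1254, 0.1572]
tool_rot: [2.181, 0.079, -2.187]
ft_force: [0.5, -0.1, -0.2]
gripper_width: 0.128
```

carry_out(increments=[[[15, 0, 0], [0, 0, 0], 0], [[40, 0, 0], [0, 0, 0], 0], [[65, 0, 0], [0, 0, 0], 0], [[78, 0, 0], [0, 0, 0], 0], [[78, 0, 0], [0, 0, 0], 0], [[78, 0, 0], [0, 0, 0], 0], [[78, 0, 0], [0, 0, 0], 0]])

```text
clock: 25.9
position: [0.6574, -0.1204, 0.0814]
tool_rot: [2.183, 0.086, -2.18]
ft_force: [0.2, -0.0, -0.8]
gripper_width: 0.134
```

```bash
python3 go.py 657.5 -120.4 61.3 -175.6
```

```text
t 25.9 pos [ 657.4 -120.4   81.4] psi -175.52 j [-0.37  0.77  0.75  1.66 -0.61  0.96 -0.89] w 0.134 F [ 0.2 -0.  -0.8]
shift [20.1  0.1 -0. ] turn [ 0.001 -0.001  0.001] len 20.0 deg 0.1
```

carry_out(increments=[[[8, 0, 0], [0, 0, 0], 0], [[14, 0, 0], [0, 0, 0], 0], [[18, 0, 0], [0, 0, 0], 0], [[20, 0, 0], [0, 0, 0], 0], [[20, 0, 0], [0, 0, 0], 0], [[20, 0, 0], [0, 0, 0], 0]])

```text
clock: 26.5
position: [0.6564, -0.1203, 0.0611]
tool_rot: [2.182, 0.087, -2.183]
ft_force: [-3.3, 2.3, 7.3]
gripper_width: 0.127
```

```bash
python3 go.py 657.5 -120.4 61.1 -175.6
```

```text
t 26.5 pos [ 656.4 -120.3   61.1] psi -175.55 j [-0.36  0.79  0.73  1.67 -0.63  0.93 -0.88] w 0.127 F [-3.3  2.3  7.3]
shift [-0.   0.1 -1.1] turn [0.001 0.    0.002] len 1.0 deg 0.1
```

carry_out(increments=[[[-0.8, 0, -0.8], [0, 0, 0], 0], [[-0.6, 0, -0.8], [0, 0, 0], 0], [[-0.3, 0, -0.8], [0, 0, 0], 0], [[-0.3, 0, -0.8], [0, 0, 0], 0.16], [[-0.3, 0, -0.8], [0, 0, 0], 0.25], [[-0.3, 0, -0.8], [0, 0, 0], 0.4], [[-0.3, 0, -0.8], [0, 0, 0], 0.5], [[-20, 0, -0.8], [0, 0, 0], 0.5]])

```text
clock: 27.3
position: [0.6558, -0.1197, 0.078]
tool_rot: [2.177, 0.087, -2.188]
ft_force: [-0.4, 0.6, 0.4]
gripper_width: 0.499
```

carry_out(increments=[[[-25, 0, 0], [0, 0, 0], 0.5], [[-60, 0, 0], [0, 0, 0], 0.5], [[-100, 0, 0], [0, 0, 0], 0.5], [[-120, 0, 0], [0, 0, 0], 0.5]])

```text
clock: 27.7
position: [0.6585, -0.1213, 0.2038]
tool_rot: [2.186, 0.085, -2.178]
ft_force: [0.4, -0.5, 0.7]
gripper_width: 0.501
```

```bash
python3 go.py 380 300 245 -75.6
```

```text
t 27.7 pos [ 658.5 -121.3  203.8] psi -175.57 j [-0.42  0.64  0.84  1.57 -0.51  1.16 -0.97] w 0.501 F [ 0.4 -0.5  0.7]
shift [ -41.9 -441.6  244.9] turn [-1.745 -0.003 -0.003] len 507.0 deg 100.0
```

Move the arm out of the way (back toward the left) for the final look.

carry_out(increments=[[[-10, -20, 12], [-0.1, 0, 0], 0.5], [[-20, -60, 33], [-0.24, 0, 0], 0.5], [[-30, -102, 57], [-0.38, 0, 0], 0.5], [[-40, -144, 80], [-0.52, 0, 0], 0.5], [[-42, -186, 103], [-0.66, 0, 0], 0.5], [[-42, -228, 126], [-0.8, 0, 0], 0.5], [[-42, -270, 150], [-0.94, 0, 0], 0.5], [[-42, -312, 173], [-1.08, 0, 0], 0.5]])

```text
clock: 28.5
position: [0.4594, 0.1784, 0.243]
tool_rot: [1.504, 0.99, -1.502]
ft_force: [0.4, -0.5, -0.0]
gripper_width: 0.499
```

```bash
python3 go.py 280 480 250 -30
```

```text
t 28.5 pos [459.4 178.4 243. ] psi -113.34 j [-1.01  0.2   0.64  1.94 -0.14  1.04 -0.72] w 0.499 F [ 0.4 -0.5 -0. ]
shift [  -6.4 -284.2 -205.9] turn [-1.455e+00 -2.000e-03 -1.000e-03] len 351.0 deg 83.3
```

carry_out(increments=[[[-2, -30, -22], [-0.14, 0, 0], 0.5], [[-3, -66, -48], [-0.28, 0, 0], 0.5], [[-4, -102, -74], [-0.42, 0, 0], 0.5], [[-5, -138, -100], [-0.56, 0, 0], 0.5], [[-6, -174, -126], [-0.7, 0, 0], 0.5], [[-6, -205, -149], [-0.84, 0, 0], 0.5], [[-6, -230, -167], [-0.98, 0, 0], 0.5], [[-6, -250, -180], [-1.12, 0, 0], 0.5]])

```text
clock: 29.3
position: [0.3025, 0.4441, 0.249]
tool_rot: [0.67, 1.466, -0.668]
ft_force: [0.1, 0.7, -0.5]
gripper_width: 0.499
```

carry_out(increments=[[[0, 0, 0], [0, 0, 0], 0.5], [[0, 0, 0], [0, 0, 0], 0.5], [[0, 0, 0], [0, 0, 0], 0.5]])

```text
clock: 29.6
position: [0.3049, 0.4412, 0.2491]
tool_rot: [0.677, 1.463, -0.676]
ft_force: [-0.2, -0.6, 0.0]
gripper_width: 0.498
```

```bash
sed -i 's/D0.pkl/D1.pkl/' t3.py; python3 t3.py
cat > t6.py <<'E'
from bar import *
import pickle
D=pickle.load(open("D1.pkl","rb"))
for n,gs,h,off,t in (("heart",(.6565,-.1204,.08),.0255,5.5,(662.1,-120,4.4)),("round",(.447,-.2185,0.015),.032,0,(446.8,-218.5,0)),("square",(.4585,-.009,.15),.031,0,(458.5,-9.1,8.7))):
  for k in (["side"],["top"],["top","side"]):
    x,e=barfit([D[c] for c in k],gs,h); o=x[:2]*1000+off*np.array([np.cos(x[2]),np.sin(x[2])])
    print(n,k,o.round(1),np.degrees(x[2]).round(1),round(e,3),"err",(o-t[:2]).round(1),(np.degrees(x[2])-t[2]).round(1))
cv2.imwrite("pics/z1.png",np.hstack([cv2.resize(D["side"]["image"][100:300,160:410],(400,320)),cv2.resize(D["top"]["image"][80:280,280:530],(400,320))])[:,:,::-1])
cv2.imwrite("pics/z2.png",np.hstack([cv2.resize(D["side"]["image"],(400,300)),cv2.resize(D["top"]["image"],(400,300))])[:,:,::-1])
E
python3 t6.py
```

```text
top noise 0.00096957304 0.0039051649305555554
side noise 0.00090343656 0.004000651041666667
heart ['side'] [ 662.2 -120.6] 0.6 0.205 err [ 0.1 -0.6] -3.8
heart ['top'] [ 662.  -120.3] 2.3 0.226 err [-0.1 -0.3] -2.1
heart ['top', 'side'] [ 661.8 -120.6] 1.5 0.216 err [-0.3 -0.6] -2.9
round ['side'] [ 454.9 -219.4] 1.0 0.343 err [ 8.1 -0.9] 1.0
round ['top'] [ 447.2 -217.4] 0.6 0.276 err [0.4 1.1] 0.6
round ['top', 'side'] [ 446.1 -218.6] 2.3 0.311 err [-0.7 -0.1] 2.3
square ['side'] [457.   -8.8] 10.0 0.165 err [-1.5  0.3] 1.3
square ['top'] [458.   -8.6] 8.0 0.192 err [-0.5  0.5] -0.7
square ['top', 'side'] [457.6  -8.9] 9.3 0.179 err [-0.9  0.2] 0.6
```

View pics/z1.png

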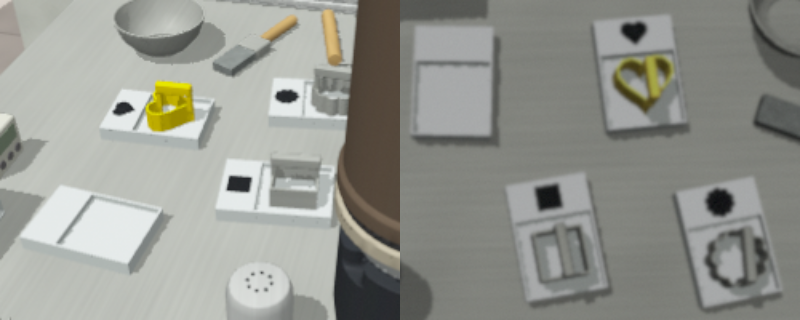

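View pics/z2.png

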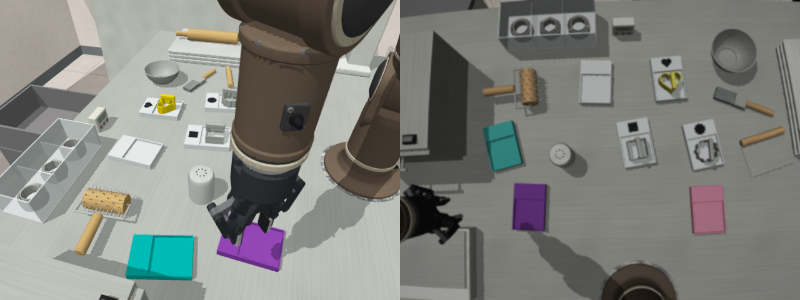

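Run:
```python
from h import *
import pickle
D=pickle.load(open("D1.pkl","rb"))
for c in D:
    P=cloud(D[c])
    for n,q in (("heart",(.657,-.1205)),("round",(.447,-.2185)),("square",(.4585,-.009))):
        m=(np.hypot(P[...,0]-q[0],P[...,1]-q[1])<.04)&(P[...,2]>.060)&(P[...,2]<.08)
        k=P[m][:,:2]
        if len(k)<30: continue
        w,v=np.linalg.eigh(np.cov(k.T)); a=np.degrees(np.arctan2(v[1,1],v[0,1]));a=(a+90)%180-90
        print(c,n,len(k),k.mean(0).round(4),a.round(2))
    # heart tip & notch via yellow
f=D["top"];h=cv2.cvtColor(f["image"],cv2.COLOR_RGB2HSV)
cv2.imwrite("pics/hz.png",cv2.resize(f["image"][85:170,395:465],None,fx=7,fy=7,interpolation=cv2.INTER_CUBIC)[:,:,::-1])
```

```text
top heart 201 [ 0.6551 -0.1196] 5.61
top round 265 [ 0.4459 -0.2167] 0.73
top square 247 [ 0.4577 -0.0082] 9.19
side heart 160 [ 0.6555 -0.1175] 4.67
side round 163 [ 0.4511 -0.2154] 0.55
side square 257 [ 0.4564 -0.0062] 8.99
```

View pics/hz.png

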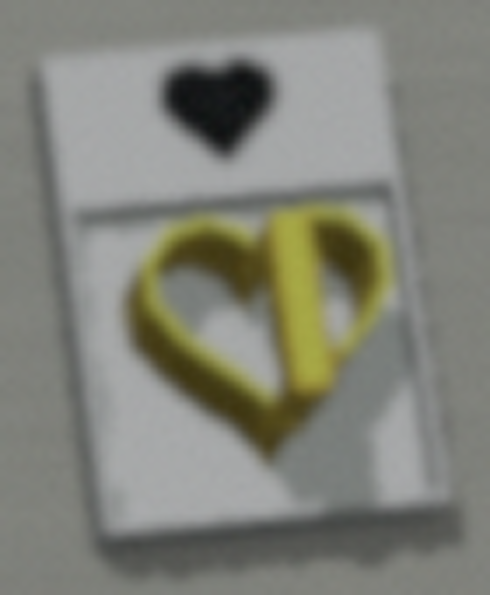

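PCA of the bar points gives about 5° for the heart and 9° for the square, close to their trays (4.4° and 8.7°). In the picture the heart's point at (270,455) faces the same way as its picture. All three cutters are seated, so I'm handing in.

```bash
python3 -c "
from rig import env
print(env.close_job(), env.read_state()['clock'])"
```

```text
the job is handed in; nothing more can be done
the job is handed in; nothing more can be done
```

All three cutters are in their own trays and the job is handed in, at about 30 s of the 104 s allowed. I parked the heart in the white blank tray, then moved the scalloped circle, the square and finally the heart home. The arm then drew back clear of the trays.

**Last checks, both cameras fitted together:**

| Cutter | Distance from tray middle | Angle against its tray |
|---|---|---|
| Heart | 0.7 mm | see below |
| Square | 0.9 mm | within about 1° |
| Scalloped circle | 0.7 mm | does not matter |

In the pictures all three stand upright. The heart points the way its picture does. The shaker and docker look unmoved, though I checked those two by eye only.

**Checks that disagreed:**
- **Heart angle:** the shape fits read 1.5–2.3° (0.6° from the side camera alone). A second method read 4.7–5.6°, and the gripper stood at 4.45° on release. Its tray is at 4.4°, so I trusted the last two.
- **Scalloped circle:** the side camera's fit alone was 8 mm off, because the arm partly hid the cutter in that view. The top camera's fit was about 1 mm off.

The highest vertical force I saw when setting a cutter down was about 20 N, on the circle; I eased off before letting go.

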